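Refit the knock bar of the coffee bar's knock box

ROBOT

A 6-joint arm with a two-finger parallel gripper is mounted at the origin on the work surface. World frame = base frame: x ahead of the robot, y to its left, z up, the work surface at z = 0. Lengths are in mm, angles in rad, forces in N, time in s.
With the tool pointing down it reaches from about 275 to 750 mm from the base axis. Payload 10.2 kg.
Tool frame: the origin (TCP) lies midway between the tips of the shut fingers; the grasp point (between the pads) lies 19 mm behind it; z points along the fingers, y is the line along which they close (so a half turn about z gives the same grasp; the last joint's range is limited). The gripper opens to 85 mm and grips with 20 to 120 N. Pads are 22 mm wide; open, the fingers measure 114 mm over their backs; the gripper's body (76 mm by 85 mm) begins 54 mm behind the grasp point. The pads swing forward as they close: fully open they stand 13 mm farther back than shut.
Start: joints at [-0.223, 0.313, 1.498, -0, 1.331, -0.223], TCP at [525.006, -0.013, 231.294] pointing down, gripper open.
Joint ranges: [-2.94, 2.94], [-0.97, 2.17], [0.19, 2.56], [-1.23, 4.37], [0.02, 3.11], [-2.88, 2.88]. Speed limits (rad/s): [2.39, 2.39, 3.01, 3.14, 3.14, 3.14].

INTERFACE

Orientations are given as a unit quaternion [w, x, y, z].
In Python, from rig import sense, capture, finish_job, find_in, place_of gives the robot as it stands. The module is installed in compiled form; this text tells all that it offers.
- The arm moves only by the shell command python3 -m jog 'ROWS' [FORCE]. ROWS is JSON, a list of rows, each an object of numbers: "tx", "ty", "tz": the shift along the tool's x, y, z in mm; "ax", "ay", "az": the turn, a rotation vector about the tool's x, y, z in rad; "jaw": the closure, from -1 (fully open) to 1 (shut), so that 0 is half open. In form: [{"tx": .., "ty": .., "tz": .., "ax": .., "ay": .., "az": .., "jaw": ..}, ...]. A call has 1 to 5 rows; each row shifts and turns the commanded pose from where the row before left it, along the tool's axes as they then stand; what a row does not reach is not made up. A row lasts 1/8 s, in which the tool goes at most 62.5 mm and 10.7 degrees, less where a joint would pass 70% of its speed; a pose out of reach is approached as far as the arm can. A call with a gripper value outside its range is refused whole. The fingers move at their own pace and stop on an object; FORCE is the grip in N (left out, the last holds). Time passes only in rows, so rows that do not move let the fingers close. It gives the time, the measured TCP pose, the force, the opening and the grip force at its end, in the units of the state.
- sense(): the state, without advancing time (a new reading comes with each control period).
- capture(name): name is "scene" or "side" or "wrist"; returns a dict with "color" (400x640x3 uint8, red, green, blue), "depth" (400x640 float32, mm along the optical axis (not along the pixel's ray), 0 where there is no reading), "fx", "fy", "cx", "cy" (pixels), "k1" (the pictures are not rectified: a ray, as slopes to the right and down, at radius r is drawn at 1 + k1 r^2 times it, then the intrinsics apply), "camera_from_world" (4x4, takes a point from world to camera coordinates); the wrist camera has in their place "mount" (4x4, takes a point from camera to tool coordinates, whose origin is the TCP and whose axes are the flange's). Camera axes: x right, y up, looking along -z (the intrinsics and any distortion apply to the point x, -y, -z); pixel columns grow to the right and rows downward; lengths in mm; the calibration is good to about 2 mm. A picture is of the moment at which its call begins: read the wrist's pose just before it.
- finish_job(): hands the job in; it is judged then, once.
Trained networks look in the newest picture that a camera, given by its name, has taken for a name from the list of things; names that differ only in an ending like _2 or _b are one class to them, and where a whole thing is asked for, a point or a joint stands for the part that bears it (a point fixed in the world has none). Each returns a list of dicts, best first, with "conf" (0 to 1); they miss things now and then, are a little off and sometimes report something else, mostly with a low value. They report only what shows in the picture. A call takes as long as a camera call. They do not tell look-alikes from the thing itself.
- find_in(query, camera): "centre" ([column, row] in pixels, amid what is visible of it).
- place_of(query, camera): "centre" ([column, row] in pixels: a listed point, or the origin of a listed thing).
The state is a dict: "time_s": time; "joints": joint angles; "dq": joint speeds; "tau": joint torques, N m; "eef_pos": TCP position; "ee_rot": TCP orientation; "force": force on the tool from outside, world axes, zero at the start; "wrist_torque": the same for the moment, N m; "grip_width": opening from 0.0 (shut) to 1.0 (fully open); "grip_force": force on a finger pad.
Only numpy, scipy, OpenCV 4.12 (cv2) and the standard library are available. Lean on these libraries where they do the work, as an engineer would, in place of code of your own. Each camera call takes 0.05 s, during which the arm holds its last target. There are 200 camera calls.

TASK

Put the washed knock box back together: lay the rubber sleeve in the two V-shaped saddles inside the box, then thread the steel knock bar through the hole in one side wall, through the sleeve and out of the hole in the opposite wall, until the shoulder of its flat handle is fully home against the wall (either side will do). The handle is boxed in by the grey rest, so lift the bar by its shaft and take it again by the handle for the last push; leave everything else on the counter where it is.

Things in the scene. Friction and masses are not known exactly. Their poses are not given: they have to be found in the camera images.
- knockbox: Open-topped steel knock box fixed to the counter, 170 mm (its x) by 100 mm (its y) outside, 100 mm high, walls 5 mm, floor 4 mm; origin under its centre, z up. Each of its two long walls (facing its +y and -y, 90 mm apart inside) has one round hole 20 mm in diameter, centred 80 mm above the counter. Inside are two V saddles for the sleeve.
- box_bore (a point): Middle of the line through the two holes of the knock box, 80 mm up, 20 mm below the rim, 50 mm from either long wall's outer face; y runs along that line, z up. The two black V saddles (45 degree slopes, 54 mm wide along x) stand 20 to 27 mm to either side of it along y and hold the sleeve with its bore on this line; fingers fit in the 40 mm gap between them.
- sleeve_center (a point): Centre of the loose black rubber sleeve: an octagonal tube 70 mm long, 36 mm across flats, bore 22 mm right through, about 70 g. Its x is the bore axis; it starts lying on a flat on the counter, centre 18 mm up. In the saddles its centre is at box_bore.
- bar_shaft (a point): Point on the axis of the loose knock bar, 26 mm ahead of the shoulder, good for lifting it. Bar: round steel shaft 14 mm in diameter, 150 mm from shoulder to tip (last 8 mm tapered to 8 mm), behind it a flat black handle whose front face is the shoulder; about 150 g. x points from handle to tip; z up at the start, when the bar lies level, axis 38 mm above the counter.
- bar_handle (a point): Centre of the bar's flat handle (45 mm long, 30 mm wide along y, 14 mm thick along z), 22.5 mm behind the shoulder, on the bar's axis; x points to the tip. Grasp it across its 30 mm width.
- bar_seat (a point): Point on the axis of the shaft, 50 mm ahead of the shoulder; x points to the tip. It lies at box_bore when the bar is fully home from either side (3 mm lower, as the shaft rests on the bottom of the holes).
- bar_tip (a point): End of the shaft, on its axis, 150 mm ahead of the shoulder; x points out of the tip. When the bar is home 50 mm of shaft stick out beyond the far wall.
- rest: Grey plastic rest fixed to the counter, holding the bar; origin on the counter under the bar's shoulder, x towards its tip. Base 235 by 90 mm, 8 mm high. From x = -57 to 0 mm the handle lies in a pocket with 27 mm thick cheeks, 50 mm high; at x = 129 to 151 mm a notched block 44 mm high carries the tip. Between them the shaft is free; the bar lifts straight up.
- basket: Bystander: steel filter basket, 68 mm across, 26 mm high, loose on the counter; origin under its centre. It and the sleeve may swap places.
- cup: Bystander: white cup 68 mm across, 52 mm high, loose; origin under its centre.
- cup2: Bystander: second white cup, same size, loose; origin under its centre.
- tamper: Bystander: aluminium tamper 58 mm across, 93 mm high, loose on the black mat; origin under its centre.
- pitcher: Bystander: steel milk pitcher 84 mm across, 105 mm high, loose; origin under its centre.
- portafilter: Bystander: portafilter lying near the robot, bowl 68 mm across and 34 mm high, black handle along its -y, 180 mm from the bowl's centre to its end, loose; origin under the bowl's centre.
- spoon: Bystander: steel spoon 150 mm long, loose on the counter near the robot; origin under its middle.
Things that resemble listed ones, but are neither listed nor needed, are in the scene too. Leave any green look-alike of the part that bears bar_shaft alone.

How it is judged (in metres and radians):
On the way, in this order (a step that is already met when the one before it is completed fails the run):
1. the sleeve lies in the saddles: its centre within 18 mm of the middle of the bore line, its bore along that line within 0.15 rad (distance between sleeve_center and box_bore below 0.018 m and angle between the x axis of sleeve_center and the y axis of box_bore, either way round below 0.15 rad), for 0.2 s.
2. the bar's tip is in the box on the bore line: within 42 mm of its middle, the bar along it within 0.15 rad, the sleeve still in place (all of step 1 and distance between bar_tip and box_bore below 0.042 m and angle between the x axis of bar_seat and the y axis of box_bore, either way round below 0.15 rad), for 0.05 s.
At the end, for the whole second after the job is handed in: The bar runs through both walls and the sleeve with its handle's shoulder home against a wall (the seat point of the bar within 9 mm of the middle of the bore line, bar along it within 0.1 rad), and the sleeve is on it between the walls (centre within 18 mm, bore within 0.15 rad) (all of step 1 and distance between bar_seat and box_bore below 0.009 m and angle between the x axis of bar_seat and the y axis of box_bore, either way round below 0.1 rad); the robot touches nothing.
It fails at once if a bystander (basket, cup, tamper, pitcher, portafilter or spoon) is pushed more than 40 mm from its place (distance of any of basket, cup, cup2, tamper, pitcher, portafilter, spoon from where it was at the start of the episode above 0.04 m).
It also fails if it takes over 64 s, if anything falls off the work surface, if the arm or the gripper's body presses on something with over 40 N, if the wrist force passes 120 N, or if a joint passes its speed limit or range.

## Working session

There is one attempt and no reset: what is moved stays moved. The work goes in short steps, Python scripts to look and compute and a shell command to move; the robot and the scene stay as the last step left them, time stands still between calls to the robot, and variables do not carry over. Pictures are saved under pics/ and viewed, at most 13 in all, crops included, and the job is handed in when it is done.

```bash
mkdir -p pics; cat > h.py <<'E'
import numpy as np, cv2
from rig import sense, capture, find_in, place_of
from scipy.spatial.transform import Rotation as R
def tool():
    s=sense(); T=np.eye(4); q=s["ee_rot"]; T[:3,:3]=R.from_quat([q[1],q[2],q[3],q[0]]).as_matrix(); T[:3,3]=s["eef_pos"]; return T
def shot(n):
    T=tool(); c=capture(n)
    c["W"]=np.linalg.inv(c["camera_from_world"]) if "camera_from_world" in c else T@c["mount"]
    return c
def und(c,u,v):
    K=np.array([[c["fx"],0,c["cx"]],[0,c["fy"],c["cy"]],[0,0,1.]])
    d=np.array([(np.asarray(u,float)-c["cx"])/c["fx"],(np.asarray(v,float)-c["cy"])/c["fy"]])
    r=d.copy()
    for _ in range(20): r=d/(1+c["k1"]*(r**2).sum(0))
    return r
def ray(c,u,v):
    r=und(c,u,v); return c["W"][:3,3], c["W"][:3,:3]@np.array([r[0],-r[1],-np.ones_like(r[0])])
def atz(c,u,v,z):
    o,d=ray(c,u,v); return o+d*(z-o[2])/d[2]
def cloud(c):
    v,u=np.mgrid[0:400,0:640]; r=und(c,u.ravel(),v.ravel()); z=c["depth"].ravel()
    P=np.stack([r[0]*z,-r[1]*z,-z]); W=(c["W"][:3,:3]@P).T+c["W"][:3,3]; W[z==0]=np.nan
    return W.reshape(400,640,3)
def proj(c,p):
    q=np.linalg.inv(c["W"])@np.append(p,1); x=np.array([q[0]/-q[2],-q[1]/-q[2]]); x=x*(1+c["k1"]*(x@x))
    return np.array([c["fx"]*x[0]+c["cx"],c["fy"]*x[1]+c["cy"]])
def save(c,f,crop=None,s=1):
    i=c["color"][...,::-1]
    if crop: a,b,x,y=crop; i=i[b:y,a:x]
    cv2.imwrite("pics/"+f,cv2.resize(i,None,fx=s,fy=s,interpolation=cv2.INTER_CUBIC))
E
python3 - <<'E'
from h import *
np.set_printoptions(precision=1,suppress=True)
hts=dict(knockbox=0,box_bore=80,sleeve_center=18,bar_shaft=38,bar_handle=38,bar_tip=38,rest=0,basket=0)
for n in ("scene","side"):
    c=shot(n); save(c,n+"0.png"); print(n,"cam",c["W"][:3,3])
    for q,z in hts.items():
        for d in place_of(q,n)[:3]: print(q,round(d["conf"],2),np.array(d["centre"]),atz(c,*d["centre"],z))
E
```

```text
scene cam [1284.8 -486.8  874.2]
knockbox 0.68 [384.5 214.8] [553.1 124.8  -0. ]
knockbox 0.32 [265.6 238.2] [ 494.7 -236.     0. ]
box_bore 0.71 [392.  194.1] [555.1 136.6  80. ]
sleeve_center 0.69 [442.  192.6] [557.3 333.7  18. ]
bar_shaft 0.83 [260.9 228.5] [ 489.2 -245.5   38. ]
bar_shaft 0.58 [218.8 185.2] [ 259.  -297.9   38. ]
bar_shaft 0.56 [149.5 209.3] [ 283.2 -509.7   38. ]
bar_handle 0.88 [146.5 201.3] [ 244.3 -511.6   38. ]
bar_handle 0.83 [250.8 222.1] [ 453.7 -262.5   38. ]
bar_handle 0.73 [226.4 193.3] [ 305.6 -288.    38. ]
bar_tip 0.79 [219.3 160.1] [ 132.8 -259.4   38. ]
bar_tip 0.6 [276.8 262.8] [ 621.5 -251.7   38. ]
bar_tip 0.52 [168.2 230.4] [ 390.9 -478.4   38. ]
rest 0.98 [260.1 236.6] [ 482.4 -247.9    0. ]
basket 0.81 [325.4 222.6] [508.9 -53.2   0. ]
side cam [474.  809.6 820.5]
knockbox 0.73 [308.9 284.6] [542.4 130.6   0. ]
knockbox 0.67 [250.9 225.1] [714.9 -82.6   0. ]
box_bore 0.62 [309.4 262.6] [537.4 132.2  80. ]
sleeve_center 0.82 [299.8 356.9] [551.3 335.9  18. ]
bar_shaft 0.67 [417.9 178.7] [ 228.5 -242.8   38. ]
bar_shaft 0.61 [400.7 142.7] [ 255.8 -447.4   38. ]
bar_shaft 0.54 [331.6 177.1] [ 488.7 -254.3   38. ]
bar_handle 0.72 [410.9 138.8] [ 217.7 -472.2   38. ]
bar_handle 0.57 [342.  174.4] [ 457.  -267.8   38. ]
bar_handle 0.56 [401.  178.3] [ 279.3 -245.4   38. ]
bar_tip 0.75 [288.1 176.6] [ 621.5 -258.9   38. ]
bar_tip 0.69 [454.1 183.6] [ 124.  -217.2   38. ]
bar_tip 0.6 [364.3 147.6] [ 380.5 -418.4   38. ]
rest 0.95 [336.2 193.9] [ 475.1 -220.     0. ]
basket 0.61 [324.3 230.3] [508.4 -60.1   0. ]
```

View pics/scene0.png

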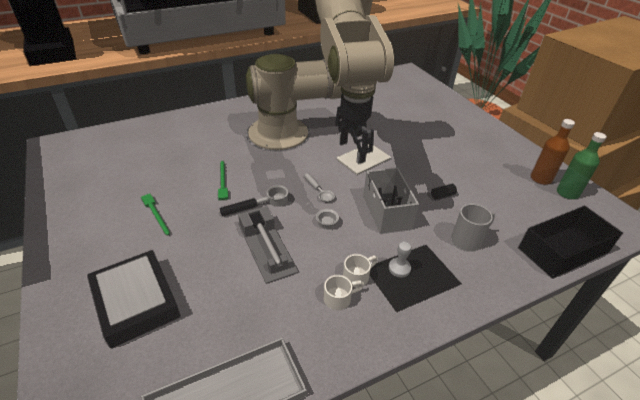

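View pics/side0.png

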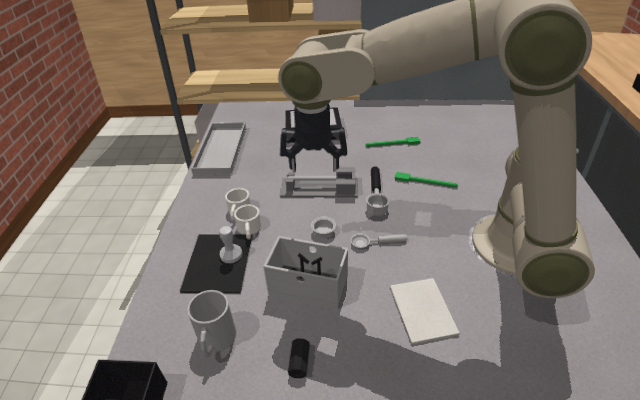

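The real bar is the grey one in the rest (scene 262,240 / side 318,182). The green look-alikes are at scene (155,212) and (223,180). The sleeve is the black tube at scene (443,192) / side (299,358), left of the box (scene 391,200).

```bash
python3 - <<'E'
from h import *
np.set_printoptions(precision=2,suppress=True)
def rect(P):
    r=cv2.minAreaRect(P[:,:2].astype(np.float32)); return np.array(r[0]),np.array(r[1]),r[2]
for n in ("scene","side"):
    c=shot(n); W=cloud(c).reshape(-1,3); C=c["color"].reshape(-1,3).astype(int)
    def sel(x0,x1,y0,y1,z0,z1): return (W[:,0]>x0)&(W[:,0]<x1)&(W[:,1]>y0)&(W[:,1]<y1)&(W[:,2]>z0)&(W[:,2]<z1)
    g=W[sel(350,700,150,260,-15,15)]; print(n,"ground",np.median(g[:,2]))
    P=W[sel(440,660,60,200,95,104)]; print("rim",len(P),rect(P))
    P=W[sel(500,610,270,400,6,45)]; print("sleeve",len(P),rect(P),P[:,2].max()); T=P[P[:,2]>31]; print(" top",len(T),rect(T),np.median(T[:,2]))
    P=W[sel(480,580,-300,-210,30,60)]; m=P.mean(0); v=np.linalg.svd(P[:,:2]-m[:2])[2][0]; print("shaft",len(P),m,v,np.percentile(P[:,2],95))
    P=W[sel(380,660,-330,-170,46,60)]; print("cheeks",len(P),rect(P))
E
```

```text
scene ground 0.8765232845655646
rim 365 (array([546.77, 136.21]), array([102.6 , 175.72]), 75.95409393310547)
sleeve 277 (array([555.24, 340.32]), array([60.98, 78.12]), 20.943883895874023) 40.183449157697055
 top 121 (array([560.29, 338.69]), array([72.47, 30.26]), 87.2663345336914) 35.34580405703264
shaft 147 [ 531.04 -247.88   43.83] [ 1.   -0.02] 47.535393763609214
cheeks 420 (array([ 523.84, -246.59]), array([ 87.79, 211.24]), 89.17961120605469)
side ground 0.8018612793929947
rim 648 (array([544.81, 133.76]), array([103.13, 171.79]), 76.2836685180664)
sleeve 655 (array([553.3 , 338.66]), array([71.62, 34.88]), 85.65325927734375) 40.70334351394945
 top 392 (array([553.24, 338.65]), array([71.23, 31.01]), 83.9443359375) 35.755720095672245
shaft 165 [ 529.68 -245.58   41.5 ] [-1.    0.03] 46.07105663110319
cheeks 289 (array([ 515.52, -257.82]), array([ 95.63, 205.64]), 80.86013793945312)
```

```bash
python3 - <<'E'
from h import *
np.set_printoptions(precision=3,suppress=True)
print(tool()); c=shot("wrist"); print(c["mount"],c["fx"])
E
python3 -m jog '[{"jaw":-1},{}]' 60
```

```text
[[ -0.      1.     -0.    524.989]
 [  1.      0.      0.      0.016]
 [  0.     -0.     -1.    231.287]
 [  0.      0.      0.      1.   ]]
[[   0.       0.945    0.327   84.511]
 [   1.       0.      -0.      -1.152]
 [  -0.       0.327   -0.945 -143.003]
 [   0.       0.       0.       1.   ]] 335.3084736206918schema error: expected keys tx, ty, tz, ax, ay, az, jaw
```

```bash
python3 -m jog '[{"tx":60,"ty":6,"tz":0,"ax":0,"ay":0,"az":0,"jaw":-1},{"tx":60,"ty":6,"tz":0,"ax":0,"ay":0,"az":0,"jaw":-1},{"tx":60,"ty":6,"tz":0,"ax":0,"ay":0,"az":0,"jaw":-1},{"tx":60,"ty":6,"tz":0,"ax":0,"ay":0,"az":0,"jaw":-1},{"tx":60,"ty":5,"tz":0,"ax":0,"ay":0,"az":0,"jaw":-1}]' 60
python3 -m jog '[{"tx":38,"ty":0,"tz":20,"ax":0,"ay":0,"az":0.07,"jaw":-1},{"tx":0,"ty":0,"tz":0,"ax":0,"ay":0,"az":0,"jaw":-1}]'
cat >> h.py <<'E'
def sleeve(c,lo=6,hi=45,box=(480,620,260,420)):
    W=cloud(c); C=c["color"].astype(int).max(2); m=(W[...,0]>box[0])&(W[...,0]<box[1])&(W[...,1]>box[2])&(W[...,1]<box[3])&(W[...,2]>lo)&(W[...,2]<hi)
    P=W[m]; r=cv2.minAreaRect(P[:,:2].astype(np.float32)); return len(P),np.round(r[0],1),np.round(r[1],1),round(r[2],1),np.round(np.percentile(P[:,2],[50,95]),1)
E
python3 - <<'E'
from h import *
np.set_printoptions(precision=2,suppress=True)
c=shot("wrist"); save(c,"w1.png"); print(tool()[:3,3]); print(sleeve(c),sleeve(c,30,45),sleeve(c,10,30)); print([ (d["conf"],d["centre"],atz(c,*d["centre"],18)) for d in place_of("sleeve_center","wrist")])
E
```

```text
time_s: 1.68
eef_pos: [553.9, 302.0, 231.4]
ee_rot: [0.0, 0.707, 0.707, 0.0]
force: [0.8, -1.5, -0.2]
grip_width: 1.003
grip_force: 0.0
time_s: 1.92
eef_pos: [552.8, 340.1, 209.0]
ee_rot: [-0.001, 0.73, 0.683, -0.002]
force: [-0.3, 0.4, -0.1]
grip_width: 0.997
grip_force: 0.0
[553.53 338.62 210.34]
(2601, array([552.1, 340.4]), array([70.7, 35.8]), 86.6, array([34.5, 37.2])) (1929, array([552.2, 340.5]), array([70.6, 29.1]), 86.2, array([35.6, 37.3])) (628, array([552.2, 340.4]), array([70.5, 35.8]), 86.8, array([27.9, 29.8]))
[(0.82, [315.9, 168.0], array([554.71, 341.77,  18.  ]))]
```

View pics/w1.png

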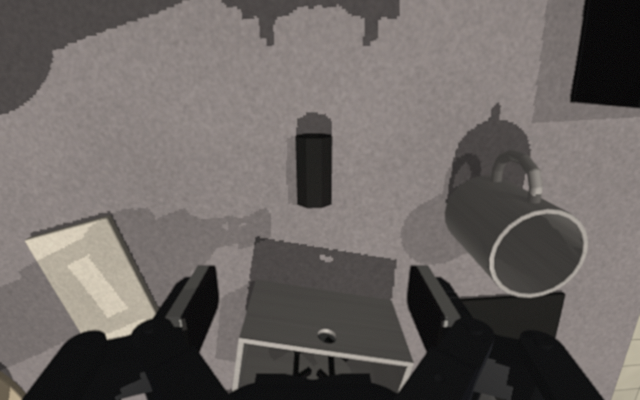

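The sleeve shows at (314,170), free around, pitcher at (540,230) clear of the jaws. Descend and grip.

```bash
python3 -m jog '[{"tx":2,"ty":-1,"tz":60,"ax":0,"ay":0,"az":0,"jaw":-1},{"tx":0,"ty":0,"tz":60,"ax":0,"ay":0,"az":0,"jaw":-1},{"tx":0,"ty":0,"tz":60,"ax":0,"ay":0,"az":0,"jaw":-1},{"tx":0,"ty":0,"tz":25,"ax":0,"ay":0,"az":0,"jaw":-1},{"tx":0,"ty":0,"tz":0,"ax":0,"ay":0,"az":0,"jaw":0}]' 40
python3 -m jog '[{"tx":0,"ty":0,"tz":0,"ax":0,"ay":0,"az":0,"jaw":1},{"tx":0,"ty":0,"tz":0,"ax":0,"ay":0,"az":0,"jaw":1},{"tx":0,"ty":0,"tz":0,"ax":0,"ay":0,"az":0,"jaw":1},{"tx":0,"ty":0,"tz":0,"ax":0,"ay":0,"az":0,"jaw":1}]' 40
```

```text
time_s: 2.65
eef_pos: [553.0, 338.6, 5.5]
ee_rot: [-0.0, 0.732, 0.682, -0.001]
force: [0.5, -0.1, 0.0]
grip_width: 0.817
grip_force: 0.0
time_s: 3.15
eef_pos: [554.3, 340.2, 8.5]
ee_rot: [0.001, 0.731, 0.682, 0.001]
force: [-1.5, -2.1, 5.9]
grip_width: 0.413
grip_force: 40.3
```

```bash
python3 -m jog '[{"tx":0,"ty":0,"tz":-60,"ax":0,"ay":0,"az":0,"jaw":1},{"tx":0,"ty":0,"tz":-60,"ax":0,"ay":0,"az":0,"jaw":1},{"tx":-20,"ty":0,"tz":-60,"ax":0,"ay":0,"az":0,"jaw":1},{"tx":-45,"ty":0,"tz":-40,"ax":0,"ay":0,"az":0.17,"jaw":1},{"tx":-60,"ty":0,"tz":0,"ax":0,"ay":0,"az":0,"jaw":1}]' 40
python3 -m jog '[{"tx":0,"ty":0,"tz":0,"ax":0,"ay":0,"az":0,"jaw":1},{"tx":0,"ty":0,"tz":0,"ax":0,"ay":0,"az":0,"jaw":1}]' 40
python3 - <<'E'
from h import *
np.set_printoptions(precision=3,suppress=True)
c=shot("wrist"); save(c,"w2.png"); print(tool()[:3])
W=cloud(c); m=(abs(W[...,0]-545)<120)&(abs(W[...,1]-134)<100)&(abs(W[...,2]-100)<5); P=W[m]; print(len(P),cv2.minAreaRect(P[:,:2].astype(np.float32)),np.median(P[:,2]))
m=(abs(W[...,0]-555)<80)&(abs(W[...,1]-220)<70)&(W[...,2]>208)&(W[...,2]<300); P=W[m]; print(len(P),P.min(0),P.max(0))
print([(d["conf"],d["centre"],atz(c,*d["centre"],80)) for d in place_of("box_bore","wrist")])
print([(d["conf"],d["centre"],atz(c,*d["centre"],240)) for d in place_of("sleeve_center","wrist")])
E
```

```text
time_s: 3.78
eef_pos: [535.4, 216.4, 229.8]
ee_rot: [0.002, 0.787, 0.617, 0.004]
force: [2.0, -0.0, -0.8]
grip_width: 0.415
grip_force: 40.6
time_s: 4.03
eef_pos: [534.5, 217.5, 226.3]
ee_rot: [0.0, 0.787, 0.617, 0.001]
force: [-0.0, -0.1, -0.8]
grip_width: 0.41
grip_force: 40.5
[[  0.237   0.972   0.001 534.546]
 [  0.972  -0.237   0.    217.895]
 [  0.001   0.001  -1.    226.014]]
1798 ((543.110595703125, 136.0422821044922), (100.31021881103516, 170.49114990234375), 75.73574829101562) 99.9603508294922
34805 [479.555 179.073 217.694] [592.512 256.051 299.999]
[]
[(0.58, [310.9, 277.5], array([533.333, 220.168, 240.   ]))]
```

View pics/w2.png

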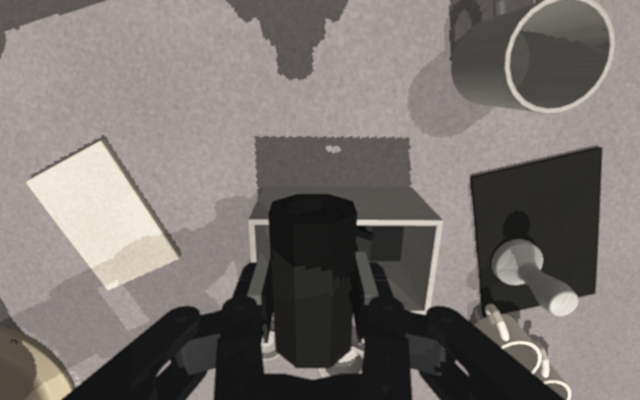

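The fit of the rim (543.1, 136.0; 100 × 170.5; yaw 75.7°) matches the box. The sleeve (312,280) is square in the jaws. Lay it in.

```bash
python3 -m jog '[{"tx":-40,"ty":14,"tz":0,"ax":0,"ay":0,"az":0.01,"jaw":1},{"tx":-37.5,"ty":13.5,"tz":20,"ax":0,"ay":0,"az":0,"jaw":1},{"tx":0,"ty":0,"tz":40,"ax":0,"ay":0,"az":0,"jaw":1},{"tx":0,"ty":0,"tz":30,"ax":0,"ay":0,"az":0,"jaw":1},{"tx":0,"ty":0,"tz":0,"ax":0,"ay":0,"az":0,"jaw":1}]' 40
python3 -m jog '[{"tx":0,"ty":0,"tz":0,"ax":0,"ay":0,"az":0,"jaw":1}]' 40
```

```text
time_s: 4.8
eef_pos: [541.4, 135.9, 133.8]
ee_rot: [-0.001, 0.789, 0.614, -0.002]
force: [0.3, 0.3, -0.6]
grip_width: 0.411
grip_force: 40.5
time_s: 4.92
eef_pos: [543.0, 135.8, 136.9]
ee_rot: [0.001, 0.789, 0.614, 0.001]
force: [-0.2, 0.9, -0.6]
grip_width: 0.41
grip_force: 40.5
```

```bash
python3 -m jog '[{"tx":0,"ty":0,"tz":25,"ax":0,"ay":0,"az":0,"jaw":1},{"tx":0,"ty":0,"tz":25,"ax":0,"ay":0,"az":0,"jaw":1},{"tx":0,"ty":0,"tz":10,"ax":0,"ay":0,"az":0,"jaw":1},{"tx":0,"ty":0,"tz":0,"ax":0,"ay":0,"az":0,"jaw":1}]' 40
python3 -m jog '[{"tx":0,"ty":0,"tz":4,"ax":0,"ay":0,"az":0,"jaw":1},{"tx":0,"ty":0,"tz":0,"ax":0,"ay":0,"az":0,"jaw":1}]' 40
```

```text
time_s: 5.42
eef_pos: [542.6, 135.5, 76.3]
ee_rot: [0.0, 0.79, 0.614, 0.0]
force: [-0.5, 0.0, -0.5]
grip_width: 0.412
grip_force: 40.5
time_s: 5.68
eef_pos: [542.6, 135.3, 72.1]
ee_rot: [0.0, 0.79, 0.613, 0.0]
force: [0.1, 0.0, -0.9]
grip_width: 0.411
grip_force: 40.5
```

```bash
python3 -m jog '[{"tx":0,"ty":0,"tz":2,"ax":0,"ay":0,"az":0,"jaw":1},{"tx":0,"ty":0,"tz":1,"ax":0,"ay":0,"az":0,"jaw":1},{"tx":0,"ty":0,"tz":0,"ax":0,"ay":0,"az":0,"jaw":1}]' 40
```

```text
time_s: 6.05
eef_pos: [544.0, 135.2, 70.5]
ee_rot: [0.002, 0.79, 0.613, 0.002]
force: [2.0, -1.1, 9.2]
grip_width: 0.416
grip_force: 41.7
```

Contact at about the expected height; release, lift and check.

```bash
python3 -m jog '[{"tx":0,"ty":0,"tz":0,"ax":0,"ay":0,"az":0,"jaw":0},{"tx":0,"ty":0,"tz":0,"ax":0,"ay":0,"az":0,"jaw":-0.3},{"tx":0,"ty":0,"tz":0,"ax":0,"ay":0,"az":0,"jaw":-0.3},{"tx":0,"ty":0,"tz":-50,"ax":0,"ay":0,"az":0,"jaw":-0.3},{"tx":0,"ty":0,"tz":-60,"ax":0,"ay":0,"az":0,"jaw":-0.3}]' 40
python3 -m jog '[{"tx":0,"ty":0,"tz":-60,"ax":0,"ay":0,"az":0,"jaw":-1},{"tx":0,"ty":0,"tz":-20,"ax":0,"ay":0,"az":0,"jaw":-1},{"tx":0,"ty":0,"tz":0,"ax":0,"ay":0,"az":0,"jaw":-1}]' 40
python3 - <<'E'
from h import *
np.set_printoptions(precision=3,suppress=True)
c=shot("wrist"); save(c,"w3.png"); print(tool()[:3])
W=cloud(c); u=np.array([.246,.969]); d=W[...,:2]-[543.1,136.0]; a=d@u; b=d@[.969,-.246]
m=(abs(a)<43)&(abs(b)<30)&(W[...,2]>70)&(W[...,2]<130); P=W[m]; r=cv2.minAreaRect(P[:,:2].astype(np.float32)); print(len(P),r,np.percentile(P[:,2],[50,95]))
m=(abs(W[...,0]-545)<120)&(abs(W[...,1]-134)<100)&(abs(W[...,2]-100)<4)&~((abs(a)<43)&(abs(b)<78)); P=W[m]; print("rim",cv2.minAreaRect(P[:,:2].astype(np.float32)),np.median(P[:,2]))
E
```

```text
time_s: 6.68
eef_pos: [541.6, 135.3, 179.1]
ee_rot: [-0.001, 0.79, 0.613, -0.001]
force: [0.5, 0.5, 0.7]
grip_width: 0.651
grip_force: 0.0
time_s: 7.05
eef_pos: [542.6, 135.4, 259.6]
ee_rot: [0.001, 0.79, 0.613, 0.001]
force: [-0.5, 0.3, -1.2]
grip_width: 1.003
grip_force: 0.0
[[  0.247   0.969  -0.001 542.053]
 [  0.969  -0.247  -0.    135.309]
 [ -0.     -0.001  -1.    257.93 ]]
3132 ((542.6530151367188, 135.16925048828125), (70.73600006103516, 58.79385757446289), 76.13787078857422) [95.517 99.122]
rim ((542.9251708984375, 135.304443359375), (100.87159729003906, 170.9230194091797), 75.8757095336914) 100.14535821484787
```

View pics/w3.png

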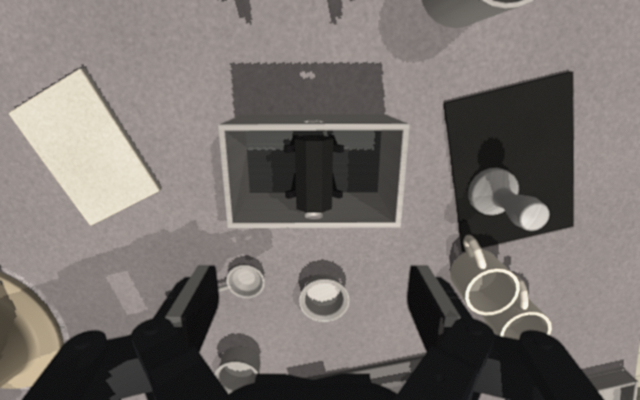

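Sleeve (314,170) lies in the saddles, aligned with the holes. Now to the bar.

```bash
python3 -m jog '[{"tx":-55,"ty":8.5,"tz":0,"ax":0,"ay":0,"az":0,"jaw":-1},{"tx":-55,"ty":8.5,"tz":0,"ax":0,"ay":0,"az":0,"jaw":-1},{"tx":-55,"ty":8.5,"tz":0,"ax":0,"ay":0,"az":0,"jaw":-1},{"tx":-55,"ty":8.5,"tz":0,"ax":0,"ay":0,"az":0,"jaw":-1},{"tx":-55,"ty":8.5,"tz":0,"ax":0,"ay":0,"az":0,"jaw":-1}]' 60
python3 -m jog '[{"tx":-55,"ty":8.5,"tz":0,"ax":0,"ay":0,"az":0,"jaw":-1},{"tx":-52,"ty":8,"tz":0,"ax":0,"ay":0,"az":0,"jaw":-1},{"tx":0,"ty":0,"tz":0,"ax":0,"ay":0,"az":0.18,"jaw":-1},{"tx":0,"ty":0,"tz":0,"ax":0,"ay":0,"az":0.18,"jaw":-1},{"tx":0,"ty":0,"tz":0,"ax":0,"ay":0,"az":0.18,"jaw":-1}]' 60
python3 -m jog '[{"tx":0,"ty":0,"tz":0,"ax":0,"ay":0,"az":0.18,"jaw":-1},{"tx":0,"ty":0,"tz":0,"ax":0,"ay":0,"az":0.18,"jaw":-1},{"tx":0,"ty":0,"tz":0,"ax":0,"ay":0,"az":0.18,"jaw":-1},{"tx":0,"ty":0,"tz":0,"ax":0,"ay":0,"az":0.18,"jaw":-1},{"tx":0,"ty":0,"tz":0,"ax":0,"ay":0,"az":0.08,"jaw":-1}]' 60
python3 -m jog '[{"tx":0,"ty":0,"tz":0,"ax":0,"ay":0,"az":0,"jaw":-1}]' 60
python3 - <<'E'
from h import *
np.set_printoptions(precision=3,suppress=True)
c=shot("wrist"); save(c,"w4.png"); print(tool()[:3],sense()["joints"])
W=cloud(c)
for q,z in dict(bar_shaft=38,bar_handle=38,bar_tip=38,rest=0).items(): print(q,[(round(d["conf"],2),d["centre"],atz(c,*d["centre"],z)) for d in place_of(q,"wrist")])
m=(W[...,0]>515)&(W[...,0]<595)&(abs(W[...,1]+250)<35)&(W[...,2]>25)&(W[...,2]<60); P=W[m]; f=np.polyfit(P[:,0],P[:,1],1); print("shaft",len(P),f,np.polyval(f,[500,550]),np.percentile(P[:,2],95))
m=(abs(W[...,0]-450)<60)&(abs(W[...,1]+250)<70)&(abs(W[...,2]-50)<3); P=W[m]; print("cheeks",len(P),cv2.minAreaRect(P[:,:2].astype(np.float32)),P[:,2].mean())
m=(abs(W[...,0]-610)<50)&(abs(W[...,1]+250)<70)&(abs(W[...,2]-44)<2.5); P=W[m]; print("block",len(P),cv2.minAreaRect(P[:,:2].astype(np.float32)))
E
```

```text
time_s: 7.72
eef_pos: [514.5, -143.1, 256.6]
ee_rot: [-0.001, 0.79, 0.613, -0.001]
force: [0.3, 0.2, 0.6]
grip_width: 0.999
grip_force: 0.0
time_s: 8.35
eef_pos: [504.4, -249.2, 256.4]
ee_rot: [-0.002, 0.926, 0.378, -0.001]
force: [0.4, 0.4, 0.1]
grip_width: 1.001
grip_force: 0.0
time_s: 8.98
eef_pos: [504.5, -249.1, 256.4]
ee_rot: [-0.001, 1.0, -0.011, -0.001]
force: [0.0, -0.5, 0.1]
grip_width: 1.001
grip_force: 0.0
time_s: 9.1
eef_pos: [504.5, -249.1, 256.8]
ee_rot: [-0.001, 1.0, -0.009, -0.001]
force: [-0.6, 0.1, -0.7]
grip_width: 1.0
grip_force: 0.0
[[   1.      -0.018   -0.002  504.61 ]
 [  -0.018   -1.       0.002 -249.216]
 [  -0.002   -0.001   -1.     257.17 ]] [-0.667  0.382  1.334 -0.     1.428  0.921]
bar_shaft [(0.91, [493.8, 327.0], array([ 275.609, -487.204,   38.   ])), (0.72, [311.3, 166.1], array([ 500.082, -247.064,   38.   ])), (0.64, [336.1, 348.3], array([ 245.172, -275.912,   38.   ]))]
bar_handle [(0.67, [312.4, 207.2], array([ 451.517, -247.384,   38.   ])), (0.58, [345.7, 319.0], array([ 293.87 , -288.195,   38.   ]))]
bar_tip [(0.92, [315.5, 43.1], array([ 624.912, -253.651,   38.   ])), (0.8, [492.0, 252.1], array([ 388.984, -465.667,   38.   ])), (0.73, [313.3, 143.5], array([ 525.1  , -249.715,   38.   ]))]
rest [(0.72, [311.9, 182.3], array([ 470.191, -246.992,    0.   ]))]
shaft 1070 [  -0.011 -242.628] [-248.006 -248.543] 46.0206118116725
cheeks 2547 ((446.3188171386719, -246.72137451171875), (87.9686279296875, 57.703887939453125), 89.07791900634766) 50.216840766417036
block 1558 ((592.7833251953125, -248.9008026123047), (50.23194885253906, 65.57564544677734), 88.71752166748047)
```

View pics/w4.png

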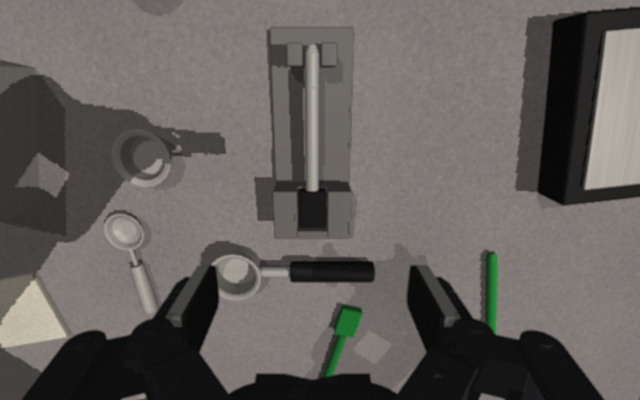

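The bar in the rest at (312,120) is grey, in the grey rest, with a black handle. The others at (340,340) and (492,290) are green look-alikes. Confirm in a crop.

```bash
python3 -c "
import cv2; i=cv2.imread('pics/w4.png')[10:260,220:400]; cv2.imwrite('pics/w4c.png',cv2.resize(i,None,fx=2.3,fy=2.3))"
```

```text
(no output)
```

View pics/w4c.png

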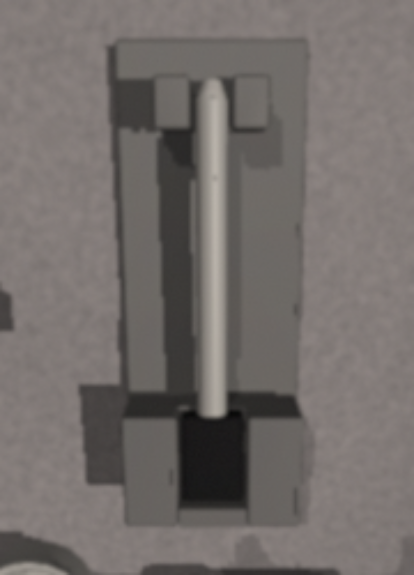

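```bash
python3 -m jog '[{"tx":-3,"ty":-1.2,"tz":55,"ax":0,"ay":0,"az":0,"jaw":-1},{"tx":0,"ty":0,"tz":60,"ax":0,"ay":0,"az":0,"jaw":-1},{"tx":0,"ty":0,"tz":60,"ax":0,"ay":0,"az":0,"jaw":-1},{"tx":0,"ty":0,"tz":40,"ax":0,"ay":0,"az":0,"jaw":-0.5},{"tx":0,"ty":0,"tz":0,"ax":0,"ay":0,"az":0,"jaw":-0.5}]' 80
```

```text
time_s: 9.98
eef_pos: [500.6, -247.2, 41.4]
ee_rot: [-0.002, 1.0, -0.009, -0.002]
force: [0.4, -0.5, 1.1]
grip_width: 0.749
grip_force: 0.0
```

The crop confirms it: a steel shaft (210,240) with a tapered tip and a black handle boxed in by the cheeks (213,460).

```bash
python3 -m jog '[{"tx":0,"ty":0.5,"tz":22,"ax":0,"ay":0,"az":0,"jaw":-0.5},{"tx":0,"ty":0,"tz":0,"ax":0,"ay":0,"az":0,"jaw":1},{"tx":0,"ty":0,"tz":0,"ax":0,"ay":0,"az":0,"jaw":1},{"tx":0,"ty":0,"tz":0,"ax":0,"ay":0,"az":0,"jaw":1},{"tx":0,"ty":0,"tz":0,"ax":0,"ay":0,"az":0,"jaw":1}]' 80
python3 -m jog '[{"tx":0,"ty":0,"tz":0,"ax":0,"ay":0,"az":0,"jaw":1},{"tx":0,"ty":0,"tz":0,"ax":0,"ay":0,"az":0,"jaw":1},{"tx":0,"ty":0,"tz":0,"ax":0,"ay":0,"az":0,"jaw":1}]' 80
```

```text
time_s: 10.6
eef_pos: [502.6, -249.1, 23.3]
ee_rot: [0.001, 1.0, -0.009, 0.001]
force: [-1.8, 1.5, 6.8]
grip_width: 0.134
grip_force: 78.0
time_s: 10.98
eef_pos: [502.6, -249.1, 23.3]
ee_rot: [0.001, 1.0, -0.009, 0.001]
force: [-1.4, 1.1, 7.3]
grip_width: 0.132
grip_force: 78.0
```

```bash
python3 -m jog '[{"tx":0,"ty":0,"tz":-20,"ax":0,"ay":0,"az":0,"jaw":1},{"tx":0,"ty":0,"tz":-50,"ax":0,"ay":0,"az":0,"jaw":1},{"tx":0,"ty":0,"tz":-60,"ax":0,"ay":0,"az":0,"jaw":1},{"tx":0,"ty":0,"tz":-20,"ax":0,"ay":0,"az":0,"jaw":1},{"tx":0,"ty":0,"tz":0,"ax":0,"ay":0,"az":0,"jaw":1}]' 80
cat >> h.py <<'E'
def bar(c,a=None):
    "fit shaft axis in tool frame: y,z as line of tool x"
    T=c["T"]; W=cloud(c); t=(W-T[:3,3])@T[:3,:3]
    m=(t[...,0]>25)&(t[...,0]<112)&(abs(t[...,1])<18)&(t[...,2]>-50)&(t[...,2]<5)
    P=t[m]; X=P[:,0]; out=[]
    xs=np.arange(25,112,8)
    top=[(x+4,np.median(Q[:,1]),np.percentile(Q[:,2],8)) for x in xs for Q in [P[(X>x)&(X<x+8)]] if len(Q)>10]
    top=np.array(top); fy=np.polyfit(top[:,0],top[:,1],1); fz=np.polyfit(top[:,0],top[:,2]+7,1)
    tip=P[:,0].max(); return len(P),fy,fz,top
E
python3 - <<'E'
from h import *
np.set_printoptions(precision=3,suppress=True)
T=tool(); c=shot("wrist"); c["T"]=T; save(c,"w5.png"); print(T[:3])
n,fy,fz,top=bar(c); print(n,"y(x)",fy,"z(x)",fz); print(top.T)
print([(d["conf"],d["centre"],T[:3,:3].T@(atz(c,*d["centre"],T[2,3]+19)-T[:3,3])) for d in place_of("bar_tip","wrist")])
E
```

```text
time_s: 11.6
eef_pos: [502.3, -248.9, 173.2]
ee_rot: [0.001, 1.0, -0.01, 0.001]
force: [-0.4, -0.5, -2.9]
grip_width: 0.129
grip_force: 78.2
[[   1.      -0.019    0.003  502.3  ]
 [  -0.019   -1.      -0.002 -248.909]
 [   0.003    0.002   -1.     173.231]]
8814 y(x) [-0.009  0.108] z(x) [  0.004 -15.234]
[[ 29.     37.     45.     53.     61.     69.     77.     85.     93.
  101.    109.   ]
 [ -0.24   -0.236  -0.233  -0.23   -0.586  -0.578  -0.571  -0.556  -0.869
   -0.862  -0.853]
 [-22.212 -22.103 -21.985 -21.957 -21.981 -21.919 -21.786 -21.924 -21.904
  -21.894 -21.748]]
[]
```

View pics/w5.png

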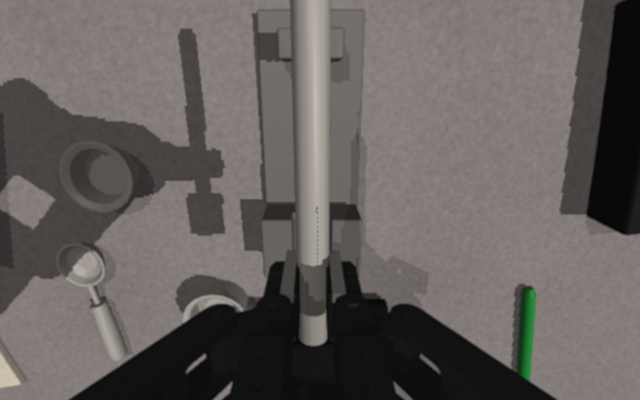

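Bar is held level (314,150), axis 15 mm above the TCP. Carry it to the box's -y side and turn it.

```bash
python3 -m jog '[{"tx":0,"ty":-50,"tz":0,"ax":0,"ay":0,"az":0,"jaw":1},{"tx":-2,"ty":-50,"tz":0,"ax":0,"ay":0,"az":0,"jaw":1},{"tx":-2,"ty":-50,"tz":0,"ax":0,"ay":0,"az":0,"jaw":1},{"tx":-4,"ty":-52,"tz":0,"ax":0,"ay":0,"az":0,"jaw":1},{"tx":0,"ty":0,"tz":0,"ax":0,"ay":0,"az":-0.175,"jaw":1}]' 80
python3 -m jog '[{"tx":0,"ty":0,"tz":0,"ax":0,"ay":0,"az":-0.175,"jaw":1},{"tx":0,"ty":0,"tz":0,"ax":0,"ay":0,"az":-0.175,"jaw":1},{"tx":0,"ty":0,"tz":0,"ax":0,"ay":0,"az":-0.175,"jaw":1},{"tx":0,"ty":0,"tz":0,"ax":0,"ay":0,"az":-0.175,"jaw":1},{"tx":0,"ty":0,"tz":0,"ax":0,"ay":0,"az":-0.175,"jaw":1}]' 80
python3 -m jog '[{"tx":0,"ty":0,"tz":0,"ax":0,"ay":0,"az":-0.175,"jaw":1},{"tx":0,"ty":0,"tz":0,"ax":0,"ay":0,"az":-0.11,"jaw":1},{"tx":0,"ty":0,"tz":0,"ax":0,"ay":0,"az":0,"jaw":1},{"tx":0,"ty":0,"tz":0,"ax":0,"ay":0,"az":0,"jaw":1}]' 80
cat > ins.py <<'E'
from h import *
np.set_printoptions(precision=3,suppress=True)
T=tool(); c=shot("wrist"); c["T"]=T; print(T[:3]); W=cloud(c)
n,fy,fz,top=bar(c)
B=np.array([543.0,135.5]); yaw=np.radians(75.85)
r=(abs(W[...,0]-543)<130)&(abs(W[...,1]-135)<110)&(abs(W[...,2]-100)<4); P=W[r]
if len(P)>300:
    q=cv2.minAreaRect(P[:,:2].astype(np.float32)); print("rim",len(P),q,np.median(P[:,2]))
u=np.array([np.cos(yaw),np.sin(yaw),0]); w=np.array([u[1],-u[0],0])
def pt(x): return T[:3,3]+T[:3,:3]@np.array([x,np.polyval(fy,x),np.polyval(fz,x)])
a,b=pt(0),pt(123); d=(b-a)/np.linalg.norm(b-a)
print("bar n",n,"yaw",np.degrees(np.arctan2(d[1],d[0])),"pitch",np.degrees(np.arcsin(d[2])))
for nm,p in (("grip",a),("tip",b)): v=p-np.append(B,80); print(nm,p,"along",v@u,"lateral",v@w,"dz",v[2])
E
python3 ins.py
```

```text
time_s: 12.32
eef_pos: [496.7, -43.4, 170.2]
ee_rot: [-0.001, 0.997, 0.081, -0.001]
force: [0.1, -0.7, -1.8]
grip_width: 0.137
grip_force: 78.5
time_s: 12.95
eef_pos: [497.1, -46.3, 170.0]
ee_rot: [-0.001, 0.869, 0.495, -0.001]
force: [-0.2, 0.3, -2.4]
grip_width: 0.132
grip_force: 78.5
time_s: 13.45
eef_pos: [497.5, -46.5, 170.9]
ee_rot: [-0.001, 0.792, 0.611, -0.0]
force: [0.0, -0.5, -1.2]
grip_width: 0.133
grip_force: 78.5
[[  0.254   0.967  -0.001 497.518]
 [  0.967  -0.254   0.    -46.463]
 [  0.     -0.001  -1.    170.885]]
bar n 8887 yaw 75.63518974665826 pitch -0.12887957537119402
grip [496.446 -46.182 186.023] along -187.55042947656705 lateral -0.7274883993536534 dz 106.02337196707683
tip [526.962  72.975 185.747] along -64.54868838807462 lateral -0.2663347299763821 dz 105.74669276933179
```

```bash
python3 -m jog '[{"tx":0,"ty":0.5,"tz":50,"ax":0,"ay":0,"az":0,"jaw":1},{"tx":0,"ty":0,"tz":46,"ax":0,"ay":0,"az":0,"jaw":1},{"tx":0,"ty":0,"tz":10,"ax":0,"ay":0,"az":0,"jaw":1},{"tx":0,"ty":0,"tz":0,"ax":0,"ay":0,"az":0,"jaw":1},{"tx":0,"ty":0,"tz":0,"ax":0,"ay":0,"az":0,"jaw":1}]' 80
cat >> ins.py <<'E'
m=(abs(W[...,0]-543)<150)&(abs(W[...,1]-135)<110)&(abs(W[...,2]-100)<4); v=W[m]-np.append(B,100)
A,L=v@u,v@w; print("near rim along",np.percentile(A[abs(A+47)<8],[3,50,97]) if (abs(A+47)<8).any() else None,"lat range",L.min(),L.max(),"z",np.median(v[:,2])+100)
k=abs(A+48)<6
if k.sum()>30: print("slope deg",np.degrees(np.polyfit(L[k],A[k],1)[0]))
s=capture("side"); s["W"]=np.linalg.inv(s["camera_from_world"]); cv2.imwrite("pics/s.png",s["color"][180:340,230:390,::-1])
E
python3 ins.py; python3 -c "
import cv2; cv2.imwrite('pics/s1.png',cv2.resize(cv2.imread('pics/s.png'),None,fx=3.5,fy=3.5,interpolation=2))"
```

```text
time_s: 14.12
eef_pos: [499.3, -47.0, 67.3]
ee_rot: [0.001, 0.791, 0.611, 0.001]
force: [-0.0, -0.1, -1.2]
grip_width: 0.131
grip_force: 78.5
[[  0.252   0.968   0.003 499.311]
 [  0.968  -0.252  -0.001 -46.967]
 [ -0.      0.003  -1.     67.28 ]]
bar n 8880 yaw 75.74145970391919 pitch -0.29296453907686953
grip [498.212 -46.677  82.571] along -187.5988552034683 lateral 1.1059421960430669 dz 2.5712626713289524
tip [528.507  72.536  81.942] along -64.59674436346332 lateral 1.3389558946634548 dz 1.942322185271749Traceback (most recent call last):
  File "ins.py", line 15, in <module>
    A,L=v@u,v@w; print("near rim along",np.percentile(A[abs(A+47)<8],[3,50,97]) if (abs(A+47)<8).any() else None,"lat range",L.min(),L.max(),"z",np.median(v[:,2])+100)
                                                                                                                             ~~~~~^^
    return umr_minimum(a, axis, None, out, keepdims, initial, where)
ValueError: zero-size array to reduction operation minimum which has no identity
[ WARN:0@0.016] global loadsave.cpp:275 findDecoder imread_('pics/s.png'): can't open/read file: check file path/integrity
Traceback (most recent call last):
cv2.error: OpenCV(4.12.0) /io/opencv/modules/imgproc/src/resize.cpp:4208: error: (-215:Assertion failed) !ssize.empty() in function 'resize'
```

```bash
cat > ins2.py <<'E'
from h import *
import sys
np.set_printoptions(precision=2,suppress=True)
B=np.array([543.0,135.5,80]); yaw=np.radians(75.85); u=np.array([np.cos(yaw),np.sin(yaw),0]); w=np.array([u[1],-u[0],0])
res=[]
for i in range(8):
    T=tool(); c=shot("wrist"); c["T"]=T; n,fy,fz,top=bar(c)
    p=[T[:3,3]+T[:3,:3]@np.array([x,np.polyval(fy,x),np.polyval(fz,x)])-B for x in (0,123)]
    res.append([f for q in p for f in (q@u,q@w,q[2])])
print("along lat dz grip | tip",np.mean(res,0),"sd",np.std(res,0), sense()["force"])
E
python3 ins2.py
python3 - <<'E'
from h import *
np.set_printoptions(precision=2,suppress=True)
c=shot("scene"); cv2.imwrite("pics/sc1.png",cv2.resize(c["color"][140:260,290:430,::-1],None,fx=5,fy=5,interpolation=2))
for q in ("bar_tip","box_bore"): print(q,[(round(d["conf"],2),np.array(d["centre"])) for d in place_of(q,"scene")[:2]])
E
```

```text
along lat dz grip | tip [-187.58    0.59    1.62  -64.58    0.64    1.15] sd [0.02 0.32 0.46 0.02 0.28 0.49] [-0.78 -0.09 -0.79]
bar_tip [(0.94, array([370.7, 193.2])), (0.85, array([166.1, 232. ]))]
box_bore [(0.8, array([391.7, 194.3]))]
```

View pics/sc1.png

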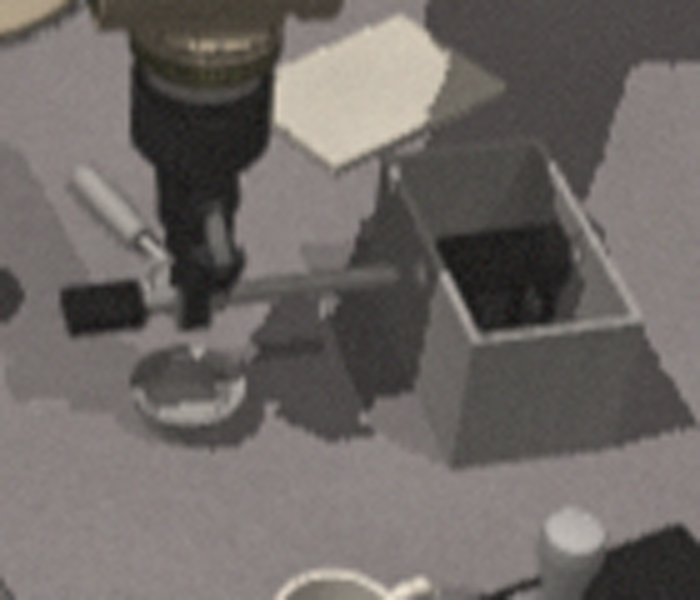

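The tip (crop 400,272) points at the hole (crop 427,270). Small correction, then feed in gently.

```bash
python3 -m jog '[{"tx":0,"ty":-0.5,"tz":1.2,"ax":0,"ay":0,"az":0,"jaw":1},{"tx":12,"ty":-0.1,"tz":0,"ax":0,"ay":0,"az":0,"jaw":1},{"tx":6,"ty":0,"tz":0,"ax":0,"ay":0,"az":0,"jaw":1},{"tx":6,"ty":-0.1,"tz":0,"ax":0,"ay":0,"az":0,"jaw":1},{"tx":0,"ty":0,"tz":0,"ax":0,"ay":0,"az":0,"jaw":1}]' 80; python3 ins2.py
```

```text
time_s: 15.35
eef_pos: [503.7, -22.8, 64.4]
ee_rot: [-0.0, 0.791, 0.612, -0.0]
force: [0.9, -0.8, -2.5]
grip_width: 0.136
grip_force: 78.5
along lat dz grip | tip [-163.57   -0.31   -0.39  -40.57   -0.32   -0.87] sd [0.23 0.05 0.05 0.23 0.09 0.03] [-0.39 -0.83 -2.07]
```

```bash
python3 -m jog '[{"tx":10,"ty":-0.1,"tz":-0.3,"ax":0,"ay":0,"az":0,"jaw":1},{"tx":10,"ty":0,"tz":-0.3,"ax":0,"ay":0,"az":0,"jaw":1},{"tx":10,"ty":-0.1,"tz":0,"ax":0,"ay":0,"az":0,"jaw":1},{"tx":10,"ty":0,"tz":0,"ax":0,"ay":0,"az":0,"jaw":1},{"tx":0,"ty":0,"tz":0,"ax":0,"ay":0,"az":0,"jaw":1}]' 80; python3 -m jog '[{"tx":10,"ty":-0.1,"tz":0,"ax":0,"ay":0,"az":0,"jaw":1},{"tx":10,"ty":-0.1,"tz":0,"ax":0,"ay":0,"az":0,"jaw":1},{"tx":10,"ty":-0.1,"tz":0,"ax":0,"ay":0,"az":0,"jaw":1},{"tx":0,"ty":0,"tz":0,"ax":0,"ay":0,"az":0,"jaw":1}]' 80; python3 ins2.py
```

```text
time_s: 16.38
eef_pos: [513.6, 16.3, 64.9]
ee_rot: [-0.0, 0.791, 0.612, -0.0]
force: [-0.5, -0.4, -2.0]
grip_width: 0.133
grip_force: 78.5
time_s: 16.88
eef_pos: [520.9, 45.3, 64.9]
ee_rot: [0.0, 0.791, 0.612, 0.0]
force: [0.6, -0.4, -2.0]
grip_width: 0.13
grip_force: 78.5
along lat dz grip | tip [-93.55  -0.19  -0.98  29.44   0.96  16.76] sd [0.33 0.12 0.08 0.33 0.06 0.03] [ 0.61  0.09 -2.48]
```

```bash
python3 -m jog '[{"tx":10,"ty":0,"tz":0,"ax":0,"ay":0,"az":0,"jaw":1},{"tx":6,"ty":-0.1,"tz":0,"ax":0,"ay":0,"az":0,"jaw":1},{"tx":6,"ty":0,"tz":0,"ax":0,"ay":0,"az":0,"jaw":1},{"tx":6,"ty":-0.1,"tz":0,"ax":0,"ay":0,"az":0,"jaw":1},{"tx":0,"ty":0,"tz":0,"ax":0,"ay":0,"az":0,"jaw":1}]' 80; python3 ins2.py
```

```text
time_s: 17.9
eef_pos: [527.7, 72.2, 64.9]
ee_rot: [-0.0, 0.791, 0.612, -0.0]
force: [-0.4, 0.0, -1.9]
grip_width: 0.136
grip_force: 78.5
along lat dz grip | tip [-65.58   0.    15.72  57.42   0.81   7.09] sd [0.2  0.17 0.05 0.2  0.11 0.05] [ 0.14 -0.97 -2.24]
```

```bash
python3 -m jog '[{"tx":0,"ty":0,"tz":0,"ax":0,"ay":0,"az":0,"jaw":0.5},{"tx":0,"ty":0,"tz":0,"ax":0,"ay":0,"az":0,"jaw":0},{"tx":0,"ty":0,"tz":0,"ax":0,"ay":0,"az":0,"jaw":0},{"tx":0,"ty":0,"tz":-40,"ax":0,"ay":0,"az":0,"jaw":-0.3},{"tx":0,"ty":0,"tz":-50,"ax":0,"ay":0,"az":0,"jaw":-0.3}]' 60
python3 -m jog '[{"tx":-50,"ty":0.4,"tz":-50,"ax":0,"ay":0,"az":0,"jaw":-0.3},{"tx":-40,"ty":0.3,"tz":-50,"ax":0,"ay":0,"az":0,"jaw":-0.3},{"tx":-40,"ty":0.3,"tz":0,"ax":0,"ay":0,"az":0,"jaw":-0.3},{"tx":0,"ty":0,"tz":0,"ax":0,"ay":0,"az":0,"jaw":-0.3}]' 60
cat > hd.py <<'E'
from h import *
np.set_printoptions(precision=2,suppress=True)
B=np.array([543.0,135.5,80]); yaw=np.radians(75.85); u=np.array([np.cos(yaw),np.sin(yaw),0]); w=np.array([u[1],-u[0],0])
T=tool(); c=shot("wrist"); W=cloud(c)-B; A,L,Z=W@u,W@w,W[...,2]
print(T[:3,3],"tcp along,lat",(T[:3,3]-B)@u,(T[:3,3]-B)@w)
col=c["color"].astype(int).max(2)
for nm,m in (("shaft",(A>-85)&(A<-56)&(abs(L)<12)&(abs(Z)<20)),("handle",(A>-150)&(A<-94)&(abs(L)<25)&(abs(Z)<25)),("sleeve",(abs(A)<42)&(abs(L)<20)&(Z>5)&(Z<30))):
    if m.sum()<20: print(nm,"none"); continue
    a,l,z=A[m],L[m],Z[m]; print(nm,m.sum(),"along",np.percentile(a,[1,99]),"lat",np.percentile(l,[1,50,99]),"z",np.percentile(z,[5,50,95]),"dz/dlat",np.polyfit(l,z,1)[0],"dz/da",np.polyfit(a,z,1)[0],"dlat/da",np.polyfit(a,l,1)[0])
print([(round(d["conf"],2),d["centre"],(atz(c,*d["centre"],80)-B)@u) for d in place_of("bar_handle","wrist")])
save(c,"hd.png")
E
python3 hd.py
```

```text
time_s: 18.92
eef_pos: [527.2, 71.7, 155.5]
ee_rot: [-0.001, 0.791, 0.611, -0.001]
force: [-0.3, 0.5, -0.3]
grip_width: 0.651
grip_force: 0.0
time_s: 19.42
eef_pos: [497.2, -49.6, 248.4]
ee_rot: [0.0, 0.792, 0.61, 0.0]
force: [-0.3, 0.6, -0.3]
grip_width: 0.653
grip_force: 0.0
[497.17 -49.58 248.42] tcp along,lat -190.66966891076544 0.8054231440382082
shaft 593 along [-84.5  -56.42] lat [-7.03 -0.66  5.96] z [0.02 3.25 5.  ] dz/dlat 0.021720336748456928 dz/da 0.00643633728180943 dlat/da 0.015365963131395561
handle 1792 along [-138.14  -94.18] lat [-15.09  -0.35  14.42] z [2.62 4.04 5.33] dz/dlat 0.002221491222498689 dz/da 0.006328961247412664 dlat/da 0.0012144160931254523
sleeve none
[(0.86, [311.2, 95.9], np.float64(-117.32347887461437)), (0.53, [502.3, 133.9], np.float64(-152.36775255477914))]
```

View pics/hd.png

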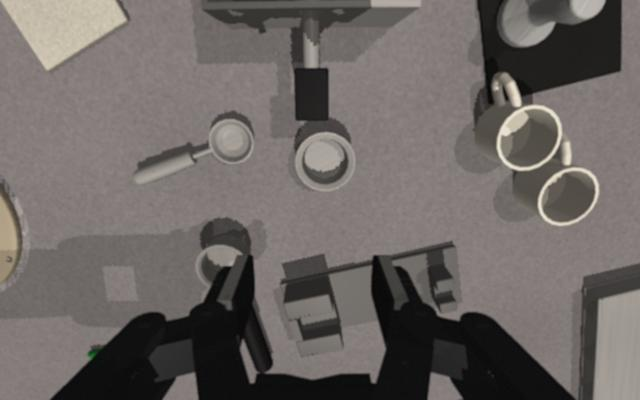

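Handle (311,95) is level and flat, centre 115.7 mm before the bore middle. Grasp it across its width.

```bash
python3 -m jog '[{"tx":45,"ty":-1,"tz":30,"ax":0,"ay":0,"az":0,"jaw":-0.3},{"tx":30,"ty":-0.5,"tz":40,"ax":0,"ay":0,"az":0,"jaw":-0.3},{"tx":0,"ty":0,"tz":50,"ax":0,"ay":0,"az":0,"jaw":-0.3},{"tx":0,"ty":0,"tz":50,"ax":0,"ay":0,"az":0,"jaw":-0.3},{"tx":0,"ty":0,"tz":18,"ax":0,"ay":0,"az":0,"jaw":-0.3}]' 60
python3 -m jog '[{"tx":0,"ty":0,"tz":0,"ax":0,"ay":0,"az":0,"jaw":0.2},{"tx":0,"ty":0,"tz":0,"ax":0,"ay":0,"az":0,"jaw":1},{"tx":0,"ty":0,"tz":0,"ax":0,"ay":0,"az":0,"jaw":1},{"tx":0,"ty":0,"tz":0,"ax":0,"ay":0,"az":0,"jaw":1}]' 60
python3 hd.py
```

```text
time_s: 20.15
eef_pos: [513.4, 26.8, 56.9]
ee_rot: [-0.002, 0.791, 0.612, -0.002]
force: [1.0, 0.5, 0.9]
grip_width: 0.651
grip_force: 0.0
time_s: 20.65
eef_pos: [515.2, 25.3, 60.5]
ee_rot: [0.0, 0.791, 0.611, 0.0]
force: [-0.0, 0.8, -1.1]
grip_width: 0.339
grip_force: 59.8
[515.22  25.26  60.51] tcp along,lat -113.68690556380157 0.013546410780143958
shaft 2537 along [-84.62 -56.29] lat [-7.37 -0.6   6.17] z [-0.25  3.32  4.82] dz/dlat -0.0004026081965178467 dz/da -0.0011243140149872109 dlat/da 0.012028163433179327
handle 9678 along [-137.47  -94.24] lat [-23.93  -0.56  23.96] z [-4.38  4.37 19.35] dz/dlat -0.00408028261671408 dz/da -0.01148542374918 dlat/da 0.016236688520580883
sleeve 11723 along [-35.2   -6.49] lat [-17.62  -0.17  17.55] z [ 8.9  17.34 19.29] dz/dlat -0.0021177913083985636 dz/da -0.00983782009259552 dlat/da -0.006991603941182008
[(0.72, [313.6, 293.8], np.float64(-115.83802633107089))]
```

```bash
python3 -m jog '[{"tx":8,"ty":-0.1,"tz":-1,"ax":0,"ay":0,"az":0,"jaw":1},{"tx":8,"ty":0,"tz":0,"ax":0,"ay":0,"az":0,"jaw":1},{"tx":8,"ty":-0.1,"tz":0,"ax":0,"ay":0,"az":0,"jaw":1},{"tx":8,"ty":0,"tz":0,"ax":0,"ay":0,"az":0,"jaw":1},{"tx":0,"ty":0,"tz":0,"ax":0,"ay":0,"az":0,"jaw":1}]' 60
python3 -m jog '[{"tx":5,"ty":0,"tz":0,"ax":0,"ay":0,"az":0,"jaw":1},{"tx":4,"ty":0,"tz":0,"ax":0,"ay":0,"az":0,"jaw":1},{"tx":0,"ty":0,"tz":0,"ax":0,"ay":0,"az":0,"jaw":1}]' 60
```

```text
time_s: 21.38
eef_pos: [522.9, 56.8, 60.9]
ee_rot: [-0.0, 0.791, 0.612, -0.0]
force: [1.1, -1.0, -1.7]
grip_width: 0.333
grip_force: 59.8
time_s: 21.75
eef_pos: [525.2, 65.2, 60.9]
ee_rot: [-0.0, 0.791, 0.612, -0.0]
force: [0.4, 0.0, -2.4]
grip_width: 0.337
grip_force: 59.7
```

```bash
python3 -m jog '[{"tx":2,"ty":0,"tz":0,"ax":0,"ay":0,"az":0,"jaw":1},{"tx":1.5,"ty":0,"tz":0,"ax":0,"ay":0,"az":0,"jaw":1},{"tx":0,"ty":0,"tz":0,"ax":0,"ay":0,"az":0,"jaw":1}]' 60
```

```text
time_s: 22.12
eef_pos: [525.9, 67.9, 61.0]
ee_rot: [0.0, 0.791, 0.612, -0.0]
force: [-1.2, -5.6, -0.6]
grip_width: 0.339
grip_force: 59.8
```

```bash
python3 -m jog '[{"tx":1.5,"ty":0,"tz":0.5,"ax":0,"ay":0,"az":0,"jaw":1},{"tx":0,"ty":0,"tz":0,"ax":0,"ay":0,"az":0,"jaw":1}]' 60
```

```text
time_s: 22.38
eef_pos: [526.0, 68.0, 60.9]
ee_rot: [0.001, 0.791, 0.612, -0.002]
force: [-5.7, -13.3, 5.5]
grip_width: 0.338
grip_force: 60.6
```

Shoulder is against the wall. Ease off, release, lift and check.

```bash
python3 -m jog '[{"tx":-1,"ty":0,"tz":0,"ax":0,"ay":0,"az":0,"jaw":1},{"tx":0,"ty":0,"tz":0,"ax":0,"ay":0,"az":0,"jaw":0.2},{"tx":0,"ty":0,"tz":0,"ax":0,"ay":0,"az":0,"jaw":-0.3},{"tx":0,"ty":0,"tz":0,"ax":0,"ay":0,"az":0,"jaw":-0.3},{"tx":0,"ty":0,"tz":-40,"ax":0,"ay":0,"az":0,"jaw":-0.3}]' 60
python3 -m jog '[{"tx":0,"ty":0,"tz":-60,"ax":0,"ay":0,"az":0,"jaw":-0.3},{"tx":-40,"ty":0,"tz":-60,"ax":0,"ay":0,"az":0,"jaw":-0.3},{"tx":-40,"ty":0,"tz":-30,"ax":0,"ay":0,"az":0,"jaw":-0.3},{"tx":0,"ty":0,"tz":0,"ax":0,"ay":0,"az":0,"jaw":-0.3}]' 60
sed -i 's/A>-150)&(A<-94)/A>-150)\&(A<-52)/' hd.py; python3 hd.py
```

```text
time_s: 23.0
eef_pos: [524.7, 69.1, 98.9]
ee_rot: [-0.002, 0.791, 0.611, -0.002]
force: [0.3, 0.9, 0.0]
grip_width: 0.648
grip_force: 0.0
time_s: 23.5
eef_pos: [507.8, -5.2, 244.7]
ee_rot: [0.002, 0.792, 0.61, 0.001]
force: [0.0, -0.4, 0.0]
grip_width: 0.65
grip_force: 0.0
[507.8   -5.15 244.74] tcp along,lat -144.98911307880323 0.25525339543265346
shaft 954 along [-84.88 -56.55] lat [-11.76  -0.12  11.63] z [2.97 4.26 5.47] dz/dlat -0.03106159828248026 dz/da 0.004719547106421034 dlat/da -0.0006817120385353571
handle 1741 along [-94.57 -52.53] lat [-15.37  -0.64  14.24] z [2.78 4.18 5.46] dz/dlat -0.028269284366334062 dz/da 0.00764880072724575 dlat/da 0.010528333322472945
sleeve 2316 along [-35.38   0.96] lat [-17.82   0.02  17.92] z [ 8.55 16.76 19.35] dz/dlat -0.005163000355915336 dz/da 0.00500622006590018 dlat/da -0.009006332590753507
[(0.93, [310.7, 97.0], np.float64(-72.39292102246023)), (0.5, [205.5, 385.1], np.float64(-406.5486616155874))]
```

View pics/hd.png

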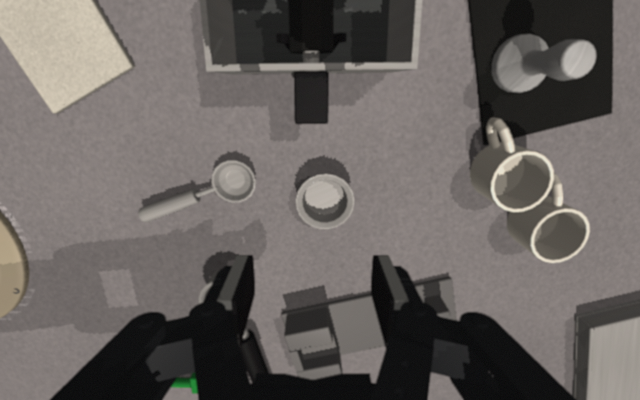

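The handle (311,97) is flush with the wall, its centre 72.4 mm out (72.5 expected when home). The sleeve still sits in the saddles and the robot is clear.

```bash
python3 -c "
from rig import finish_job; print(finish_job())"
```

```text
the job is handed in; nothing more can be done
None
```

The job is handed in at about 23.6 s of the 64 s allowed: the sleeve lies in the saddles, the bar runs through both walls with its shoulder home against the -y wall, and the arm is clear; the judge gave no verdict.

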